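# Zero the gauge, then hold the preload dial at its third click

## Task

Take the stylus from its stand and press the small recessed zero button on top of the grey gauge box fully down with the stylus tip, then let the button come back up. Keep the stylus in the gripper and press its tip down on the black paddle of the jig's spring-return dial, past the first two clicks to the third but not on to the end stop. Finish while still holding the dial there with the stylus (it springs back if let go), without touching the jig with the gripper or moving the aluminium offcut, the grey tray or the screwdriver.

Things in the scene. Friction and masses are not known exactly. Their poses are not given: they have to be found in the camera images.
- stylus: loose hand stylus, about 60 g, upright in its stand. Origin at the tip, z axis up to the handle. From the tip: steel shaft 7 mm in diameter with a ball end, 70 mm long, then a black square handle 14 x 14 mm, 90 mm long, its flats square to the stylus x and y axes. Start: the handle's shoulder rests on the stand, tip 10 mm above the table, handle 80 to 170 mm above the table
- stand: fixed aluminium block 60 x 60 x 80 mm high with a 10 mm vertical through hole in its centre that holds the stylus; origin at the centre of the underside, z up. The stylus is drawn straight up, at least 80 mm to clear the block
- gauge: fixed grey gauge box, 110 (x) x 80 (y) x 60 mm high, flat top with a dark display on its +x half; origin at the centre of the underside, z up. The zero button's hole lies 30 mm from the centre towards its -x end
- zero_mouth (a point): centre of the mouth of the zero button's vertical round hole, level with the top of the gauge (60 mm above the table). Hole 14 mm in diameter; the white button's top lies 10 mm below this point
- zero (a joint): travel of the zero button, m: 0 up, 0.005 fully down (the stop); springs back; takes about 1.5 N to start and 4.5 N to hold fully down
- jig: fixed preload jig: aluminium base 150 (x) x 100 (y) x 12 mm, an upright cheek 70 mm wide and 177 mm high on its +y side, and a vertical dial disc 90 mm in diameter, 16 mm thick, turning about the jig's y axis. Origin at the centre of the underside, z up. The dial's paddle points to the jig's -x side; the -y side is open
- pivot (a point): centre of the dial disc, on its level axis, 110 mm above the table. A small fixed steel pointer stands over the top of the disc; four raised ribs on the rim, 0.25 rad (11 mm) apart, pass under it: the first lies under it at rest, the fourth at the third click
- pad (a point): moves with the dial: middle of the upper face of the black paddle pad (44 mm along the radius, 34 mm wide, 12 mm thick), 80 mm out from the axis along the paddle's centre line and 6 mm above that line. At rest the line rises outwards 0.45 rad above level (pad point 150 mm above the table); at the third click it falls 0.30 rad below level (pad point 92 mm above the table)
- dial (a joint): dial angle, rad: 0 at rest (paddle up, at its stop), grows as the paddle is pressed down. Clicks (light detents that do not hold it) at 0.25, 0.50 and 0.75; end stop at 0.98. Return spring 0.20 N m at rest, 0.50 N m at 0.75, plus up to 0.12 N m either way from the detents: in all 0.2 to 8 N on the pad, about 5 N at the third click. Let go, it springs back to 0
- offcut: bystander: loose aluminium profile offcut 130 x 40 x 40 mm, origin at the centre of the underside
- tray: bystander: loose empty grey tray 70 x 110 x 30 mm, origin at the centre of the underside
- driver: bystander: loose screwdriver with black handle lying on the table

How it is judged:
On the way, in this order (a step that is already met when the one before it is completed fails the run):
1. zero button pressed down with the stylus, the stylus in the gripper (value of joint zero above 0.0038 m and contact force between stylus and gauge above 0.8 N and contact force between the fingers and stylus above 2 N), for 0.1 s.
2. zero button released, the dial still at rest (value of joint zero below 0.001 m and value of joint dial below 0.12 rad), for 0.1 s.
3. dial held at the third click by the stylus (value of joint dial between 0.66 and 0.84 rad and contact force between stylus and jig above 1 N and contact force between the fingers and stylus above 2 N and contact force between each of the arm, the fingers and jig below 0.5 N), for 0.3 s.
At the end, for the whole second after the job is handed in: Through the last second the dial stays at its third click (joint 0.66 to 0.84 rad), still, pushed by the stylus with more than 1 N while the fingers grip the stylus; neither fingers nor arm touch the jig; the zero button is up again; offcut, tray and screwdriver are within 30 mm of where they were (all of step 3 and velocity of joint dial between -0.1 and 0.1 rad/s and value of joint zero below 0.001 m and distance of each of offcut, tray, driver from where it was at the start of the episode below 0.03 m); the arm keeps its last pose, push and grip.
It fails at once if the dial is driven on to its end stop (value of joint dial above 0.95 rad).
It fails at once if a bystander is moved 30 mm or more (distance of any of offcut, tray, driver from where it was at the start of the episode above 0.03 m).
It also fails if it takes over 54 s, if anything falls off the work surface, if the arm or the gripper's body presses on something with over 40 N, if the wrist force passes 120 N, or if a joint passes its speed limit or range.

## Robot

A 7-joint arm with a two-finger parallel gripper is mounted at the origin on the work surface. World frame = base frame: x ahead of the robot, y to its left, z up, the work surface at z = 0. Lengths are in m, angles in rad, forces in N, time in s.
With the tool pointing down it reaches from about 0.425 to 0.925 m from the base axis. Payload 6.8 kg.
Tool frame: the origin (TCP) lies at the very end of the fingers, on their centre line; the grasp point (between the pads) lies 19 mm behind it; z points along the fingers, x is the direction in which the jaws open and shut, and the axes are right-handed (so a half turn about z gives the same grasp; the last joint's range is limited). The gripper opens to 85 mm and grips with 20 to 120 N. Pads are 22 mm wide; open, the fingers measure 114 mm over their backs; the gripper's body (76 mm by 85 mm) begins 54 mm behind the grasp point. The pads swing forward as they close: fully open they stand 13 mm farther back than shut.
Start: joints at [-1.387, 0.477, 0.022, 1.555, -0.011, 1.109, -0.083], TCP at [0.194, 0.646, 0.231] pointing down, gripper open.
Joint ranges: [-2.96, 2.96], [-0.34, 2.1], [-1.41, 1.46], [0.24, 2.44], [-1.37, 4.51], [0.17, 1.92], [-2.96, 2.96]. Speed limits (rad/s): [2.39, 2.39, 3.14, 3.14, 3.14, 3.14, 3.14].

## Interface

Orientations are given as a rotation vector (axis times angle).
In Python, from bench import r, grab_frame gives the robot as it stands. The module is installed in compiled form; this text tells all that it offers.
- The arm moves only by the tool send_rows, never from a script. Its argument "series" is a list of rows, each a list of 2 entries, a list of its own where there are three numbers: the shift along the tool's x, y, z in m, then the turn, a rotation vector about the tool's x, y, z in units of 5 degrees (1.0 is 5 degrees). A call has 1 to 20 rows; each row shifts and turns the commanded pose from where the row before left it, along the tool's axes as they then stand; what a row does not reach is not made up. A row lasts 1/8 s, in which the tool goes at most 62.5 mm and 10.7 degrees, less where a joint would pass 70% of its speed; a pose out of reach is approached as far as the arm can. A call is refused whole if a number of a shift passes 0.0625 or a number of a turn 1, either way. A call with a gripper value outside its range is refused whole. "fingers" is the closure in counts, from 0 (fully open) to 255 (shut), set as the call begins (left out, the last holds). The fingers move at their own pace and stop on an object; "grip_force" is the grip in N (left out, the last holds). Time passes only in rows, so rows that do not move let the fingers close. It gives the time, the measured TCP pose, the force and the opening at its end, in the units of the state.
- r.get_obs(): the state, without advancing time (a new reading comes with each control period).
- grab_frame(name): name is "scene" or "top" or "wrist"; returns a dict with "frame" (420x560x3 uint8, red, green, blue), "fx", "fy", "cx", "cy" (pixels), "origin" and "rotation" of the camera in the world; the wrist camera has in their place "T_tool_cam" (4x4, takes a point from camera to tool coordinates, whose origin is the TCP and whose axes are the tool frame's). Camera axes: x right, y down, z forward; pixel columns grow to the right and rows downward; lengths in m; the calibration is good to about 2 mm. A picture is of the moment at which its call begins: read the wrist's pose just before it. There is no depth.
- r.hand_in(): hands the job in, once; it reports no verdict.
The state is a dict: "clock": time; "joints": joint angles; "qvel": joint speeds; "tau": joint torques, N m; "tcp_pos": TCP position; "orientation": TCP orientation; "contact_force": force on the tool from outside, world axes, zero at the start; "moment": the same for the moment, N m; "grip_width": finger opening in m.
Only numpy, scipy, OpenCV 4.12 (cv2) and the standard library are available. Lean on these libraries where they do the work, as an engineer would, in place of code of your own. Each camera call takes 0.05 s, during which the arm holds its last target.

## Working session

There is one attempt and no reset: what is moved stays moved. The work goes in short steps, Python scripts to look and compute and a tool call to move; the robot and the scene stay as the last step left them, time stands still between calls to the robot, and variables do not carry over. Pictures are saved under pics/ and viewed, and the job is handed in when it is done.

Besides the shell and the picture viewer there is one more tool, called after "Request:" in YAML: its name, and indented under it one key for each argument. send_rows: Moves the arm, as the interface text tells. Its arguments: {"type":"object","properties":{"series":{"type":"array"},"fingers":{"type":"number"},"grip_force":{"type":"number"}},"required":["series"]}

```bash
mkdir -p pics; python3 - <<'E'
from bench import r, grab_frame
import cv2,numpy as np
np.set_printoptions(precision=4,suppress=True)
o=r.get_obs(); print(o)
for n in ("scene","top","wrist"):
    f=grab_frame(n); cv2.imwrite(f"pics/{n}0.png",f["frame"][:,:,::-1])
    print(n,{k:v for k,v in f.items() if k!="frame"})
E
```

```text
{'clock': 0.0, 'joints': array([-1.3871,  0.4778,  0.0223,  1.5565, -0.0115,  1.1093, -0.0831]), 'qvel': array([-0.0011, -0.0007,  0.0009,  0.0015, -0.0014, -0.0001, -0.0006]), 'tau': array([ -0.0005, -59.6483,   1.6078, -28.1194,   0.0124,   0.0096,
        -0.    ]), 'tcp_pos': array([0.194 , 0.6459, 0.2303]), 'orientation': array([ 2.5198,  1.8742, -0.0022]), 'contact_force': array([ 0.343 , -0.0769, -0.8018]), 'moment': array([ 0.0086, -0.0514,  0.0259]), 'grip_width': 0.08557445761210537}
scene {'fx': 466.71653973337465, 'fy': 466.71653973337465, 'cx': 282.5932270689735, 'cy': 209.15323421232142, 'origin': array([ 1.0628, -0.3766,  0.7768]), 'rotation': array([-2.236 , -0.9775,  0.3914])}
top {'fx': 452.55887465945676, 'fy': 452.55887465945676, 'cx': 292.1795085277849, 'cy': 209.51946966494862, 'origin': array([0.4542, 0.0203, 1.0803]), 'rotation': array([-2.154 ,  2.1247, -0.1771])}
wrist {'fx': 308.48153326250133, 'fy': 308.48153326250133, 'cx': 275.3264672484242, 'cy': 209.27717149947844, 'T_tool_cam': array([[ 1.    ,  0.0001,  0.0001, -0.    ],
       [-0.0001,  0.9658,  0.2594, -0.0663],
       [-0.0001, -0.2594,  0.9658, -0.1421],
       [ 0.    ,  0.    ,  0.    ,  1.    ]])}
```

View pics/scene0.png

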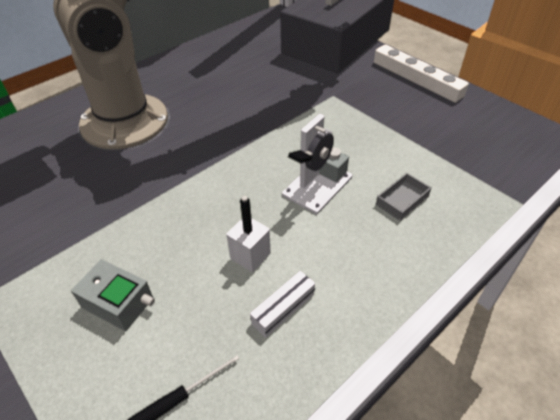

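View pics/top0.png

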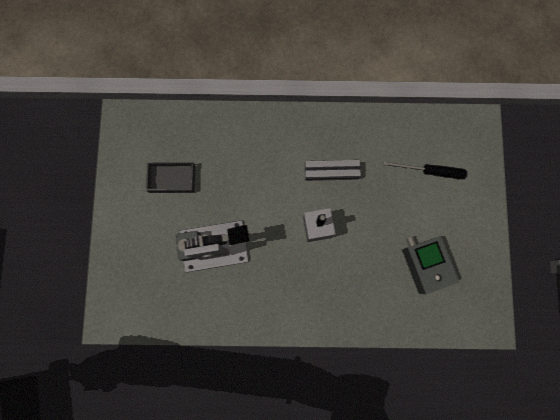

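View pics/wrist0.png

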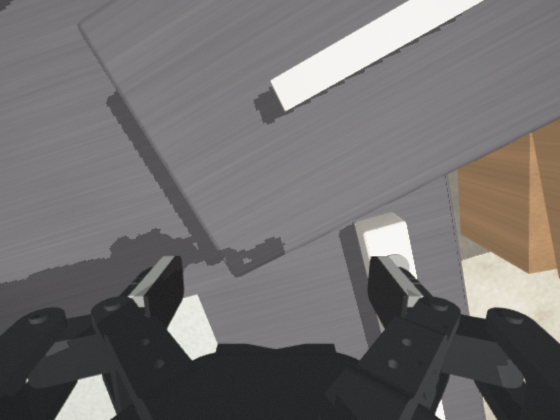

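```bash
python3 - <<'E'
import cv2,numpy as np
t=cv2.imread("pics/top0.png"); s=cv2.imread("pics/scene0.png")
def c(im,x,y,w,h,k): return cv2.resize(im[y:y+h,x:x+w],None,fx=k,fy=k,interpolation=cv2.INTER_CUBIC)
cv2.imwrite("pics/a.png",np.hstack([c(t,170,205,100,75,4),c(t,295,195,70,75,4)]))
cv2.imwrite("pics/b.png",np.hstack([c(s,270,110,95,100,4),c(s,215,190,70,100,4)]))
cv2.imwrite("pics/c.png",np.hstack([c(s,65,255,100,75,4),c(t,390,225,80,75,4)]))
E
```

```text
(no output)
```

View pics/a.png

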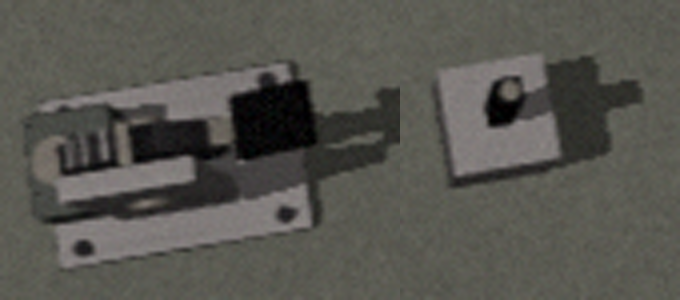

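View pics/b.png

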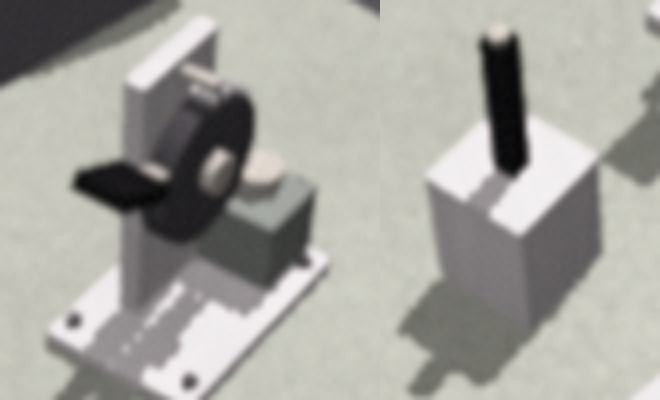

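View pics/c.png

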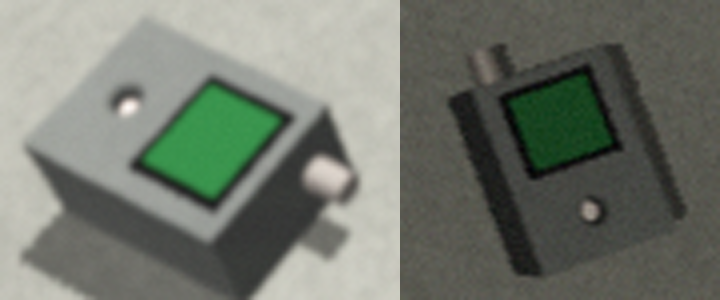

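```bash
cat > h.py <<'E'
import numpy as np,cv2
from scipy.spatial.transform import Rotation as R
np.set_printoptions(precision=4,suppress=True)
CAM={'scene':(466.7165,282.593,209.153,np.array([1.0628,-.3766,.7768]),R.from_rotvec([-2.236,-.9775,.3914]).as_matrix()),
'top':(452.5589,292.18,209.52,np.array([.4542,.0203,1.0803]),R.from_rotvec([-2.154,2.1247,-.1771]).as_matrix())}
def ray(n,p):
    f,cx,cy,o,M=CAM[n]; d=M@np.array([(p[0]-cx)/f,(p[1]-cy)/f,1]); return o,d
def pl(n,p,z):
    o,d=ray(n,p); return o+d*(z-o[2])/d[2]
def tri(p1,p2):
    A=[];b=[]
    for n,p in(('scene',p1),('top',p2)):
        o,d=ray(n,p); d=d/np.linalg.norm(d); P=np.eye(3)-np.outer(d,d); A.append(P);b.append(P@o)
    return np.linalg.lstsq(np.vstack(A),np.hstack(b),rcond=None)[0]
def proj(n,X):
    f,cx,cy,o,M=CAM[n]; c=M.T@(np.array(X)-o); return np.array([cx+f*c[0]/c[2],cy+f*c[1]/c[2]])
E
python3 - <<'E'
from h import *
def crop(pts,x0,y0,off,k=4): return [((x-off)/k+x0-.4,y/k+y0-.4) for x,y in pts]
st_t=crop([(438,72),(543,55),(560,160),(453,180)],295,195,400)
st_s=crop([(427,180),(515,118),(600,158),(522,235)],215,190,380)
for n,c in(('top',st_t),('scene',st_s)):
    P=np.array([pl(n,p,.08) for p in c]);print(n,'stand',P.mean(0),'\n',P, 'sides',np.linalg.norm(P-np.roll(P,-1,0),axis=1), np.degrees(np.arctan2(*(np.roll(P,-1,0)-P)[:,1::-1].T)))
capt=crop([(511,90)],295,195,400)[0]; caps=crop([(498,33)],215,190,380)[0]
print('cap',pl('top',capt,.17),pl('scene',caps,.17),tri(caps,capt))
bt=crop([(593,211)],390,225,400)[0]; bs=crop([(127,100)],65,255,0)[0]
print('btn',pl('top',bt,.057),pl('scene',bs,.055),tri(bs,bt))
g_s=crop([(148,18),(328,107),(213,243),(25,145)],65,255,0)
P=np.array([pl('scene',p,.06) for p in g_s]);print('gauge',P.mean(0),np.linalg.norm(P-np.roll(P,-1,0),axis=1), np.degrees(np.arctan2(*(np.roll(P,-1,0)-P)[:,1::-1].T)))
j_t=crop([(40,100),(293,62),(313,227),(62,268)],170,205,0)
P=np.array([pl('top',p,.012) for p in j_t]);print('jig',P.mean(0),'\n',P,np.linalg.norm(P-np.roll(P,-1,0),axis=1), np.degrees(np.arctan2(*(np.roll(P,-1,0)-P)[:,1::-1].T)))
pc=crop([(230,95),(307,82),(316,147),(238,160)],170,205,0)
P=np.array([pl('top',p,.15) for p in pc]);print('pad',P.mean(0),'\n',P,np.linalg.norm(P-np.roll(P,-1,0),axis=1), np.degrees(np.arctan2(*(np.roll(P,-1,0)-P)[:,1::-1].T)))
E
```

```text
top stand [ 0.5855 -0.0435  0.08  ] 
 [[ 0.6101 -0.0096  0.08  ]
 [ 0.6206 -0.0683  0.08  ]
 [ 0.5616 -0.0777  0.08  ]
 [ 0.5497 -0.0184  0.08  ]] sides [0.0597 0.0597 0.0605 0.0611] [ -79.8968 -170.9157  101.3861    8.3395]
scene stand [ 0.5906 -0.0416  0.08  ] 
 [[ 0.5651 -0.0763  0.08  ]
 [ 0.5635 -0.0199  0.08  ]
 [ 0.6117 -0.0062  0.08  ]
 [ 0.6219 -0.0641  0.08  ]] sides [0.0564 0.0501 0.0589 0.0581] [  91.5968   15.8992  -79.9407 -167.9514]
cap [ 0.5873 -0.0441  0.17  ] [ 0.5836 -0.039   0.17  ] [ 0.5872 -0.0428  0.1752]
btn [ 0.4711 -0.3112  0.057 ] [ 0.468  -0.3076  0.055 ] [ 0.4716 -0.3091  0.0603]
gauge [ 0.5007 -0.2975  0.06  ] [0.1084 0.0783 0.109  0.0795] [  19.4975  -70.0441 -159.8695  109.5707]
jig [0.5392 0.2005 0.012 ] 
 [[0.5757 0.2833 0.012 ]
 [0.6006 0.1341 0.012 ]
 [0.5031 0.1194 0.012 ]
 [0.4773 0.2652 0.012 ]] [0.1512 0.0986 0.1481 0.1001] [ -80.5517 -171.4101  100.0298   10.4009]
pad [0.5509 0.1289 0.15  ] 
 [[0.564  0.1514 0.15  ]
 [0.5713 0.1118 0.15  ]
 [0.5377 0.1062 0.15  ]
 [0.5305 0.1461 0.15  ]] [0.0402 0.0341 0.0405 0.034 ] [ -79.518  -170.507   100.2935    9.0255]
```

```bash
cat >> h.py <<'E'
def status(r):
    o=r.get_obs(); M=R.from_rotvec(o['orientation']).as_matrix()
    print('t',o['clock'],'p',o['tcp_pos'],'xyaw',np.degrees(np.arctan2(M[1,0],M[0,0])),'zax',M[:,2],'F',o['contact_force'],'w',o['grip_width']); return o,M
def go(r,t):
    o,M=status(r); d=M.T@(np.array(t)-o['tcp_pos']); print('tool shift',d); return d
E
python3 - <<'E'
from h import *; from bench import r
d=go(r,[.587,-.043,.30]);print(d/16)
E
```

```text
t 0.15 p [0.1941 0.646  0.2306] xyaw 73.28113984945126 zax [-0.0003 -0.0013 -1.    ] F [ 0.1334  0.2101 -0.0183] w 0.08535407749275421
tool shift [-0.547   0.5745 -0.0686]
[-0.0342  0.0359 -0.0043]
```

Request:
send_rows:
  series:
    - [[-0.034, 0.036, -0.008], [0, 0, 0]]
    - [[-0.034, 0.036, -0.008], [0, 0, 0]]
    - [[-0.034, 0.036, -0.008], [0, 0, 0]]
    - [[-0.034, 0.036, -0.008], [0, 0, 0]]
    - [[-0.034, 0.036, -0.008], [0, 0, 0]]
    - [[-0.034, 0.036, -0.008], [0, 0, 0]]
    - [[-0.034, 0.036, -0.008], [0, 0, 0]]
    - [[-0.034, 0.036, -0.008], [0, 0, 0]]
    - [[-0.034, 0.036, -0.004], [0, 0, 0]]
    - [[-0.034, 0.036, 0], [0, 0, 0]]
    - [[-0.034, 0.036, 0], [0, 0, 0]]
    - [[-0.034, 0.036, 0], [0, 0, 0]]
    - [[-0.034, 0.036, 0], [0, 0, 0]]
    - [[-0.034, 0.036, 0], [0, 0, 0]]
    - [[-0.034, 0.036, 0], [0, 0, 0]]
    - [[-0.034, 0.036, 0], [0, 0, 0]]
  fingers: 0

```text
clock: 2.15
tcp_pos: [0.5898, -0.0415, 0.2992]
orientation: [-2.52, -1.875, 0.0]
contact_force: [1.4, 0.3, 0.1]
grip_width: 0.0855
```

Request:
send_rows:
  series:
    - [[0, 0, 0], [0, 0, 1]]
    - [[0, 0, 0], [0, 0, 1]]
    - [[0, 0, 0], [0, 0, 1]]
    - [[0, 0, 0], [0, 0, 1]]
    - [[0, 0, 0], [0, 0, 1]]
    - [[0, 0, 0], [0, 0, 1]]
    - [[0, 0, 0], [0, 0, 1]]
    - [[0, 0, 0], [0, 0, 1]]
    - [[0, 0, 0], [0, 0, 1]]
    - [[0, 0, 0], [0, 0, 1]]
    - [[0, 0, 0], [0, 0, 1]]
    - [[0, 0, 0], [0, 0, 1]]
    - [[0, 0, 0], [0, 0, 0.65]]
    - [[0, 0, 0], [0, 0, 0]]

```text
clock: 3.9
tcp_pos: [0.5891, -0.0401, 0.299]
orientation: [3.129, 0.276, -0.001]
contact_force: [0.6, 0.2, -0.9]
grip_width: 0.0854
```

```bash
cat >> h.py <<'E'
def snap(r,name,M,o):
    from bench import grab_frame
    f=grab_frame('wrist'); cv2.imwrite(f'pics/{name}.png',f['frame'][:,:,::-1]); return f
WF,WCX,WCY=308.4815,275.3265,209.2772
TC=np.array([[1,.0001,.0001,0],[-.0001,.9658,.2594,-.0663],[-.0001,-.2594,.9658,-.1421],[0,0,0,1]])
def wpl(p,z,pos,M):
    d=M@TC[:3,:3]@np.array([(p[0]-WCX)/WF,(p[1]-WCY)/WF,1]); c=pos+M@TC[:3,3]
    return c+d*(z-c[2])/d[2]
def wproj(X,pos,M):
    x=TC[:3,:3].T@(M.T@(np.array(X)-pos)-TC[:3,3]); return np.array([WCX+WF*x[0]/x[2],WCY+WF*x[1]/x[2]])
E
python3 - <<'E'
from h import *; from bench import r
o,M=status(r); snap(r,'w1',M,o); print(o['joints'])
E
```

```text
t 3.9 p [ 0.5891 -0.0401  0.299 ] xyaw 10.067730536176542 zax [-0.0006 -0.0001 -1.    ] F [ 0.6437  0.2222 -0.8786] w 0.08538155820319317
[-0.575   0.327   0.6947  1.7171 -0.2242  1.1792  0.3557]
```

View pics/w1.png

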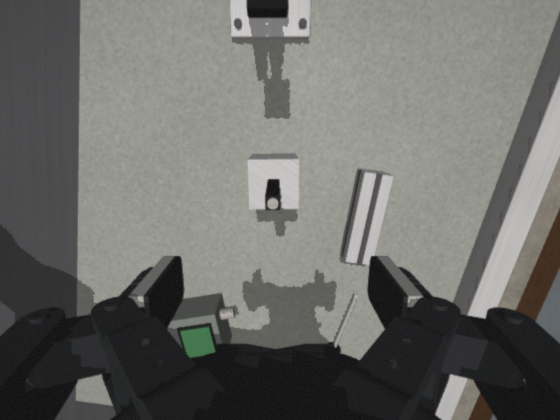

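```bash
python3 - <<'E'
from h import *; from bench import r
o,M=status(r); p=o['tcp_pos']
im=cv2.imread('pics/w1.png')
cv2.imwrite('pics/d.png',np.hstack([cv2.resize(im[145:225,235:315],None,fx=5,fy=5,interpolation=cv2.INTER_CUBIC),cv2.resize(im[280:360,165:245],None,fx=5,fy=5,interpolation=cv2.INTER_CUBIC)]))
print(wpl((272.5,203),.17,p,M))
P=np.array([wpl(q,.08,p,M) for q in [(248.5,159),(298.5,159),(298.5,209.5),(249,209.5)]]);print(P.mean(0),np.linalg.norm(P-np.roll(P,-1,0),axis=1))
E
```

```text
t 3.95 p [ 0.5892 -0.0401  0.2991] xyaw 10.108227417811207 zax [-0.0005 -0.     -1.    ] F [-0.0272  0.3923  0.6998] w 0.08510565613581135
[ 0.5867 -0.0412  0.17  ]
[ 0.5872 -0.0411  0.08  ] [0.0581 0.0608 0.06   0.0608]
```

View pics/d.png

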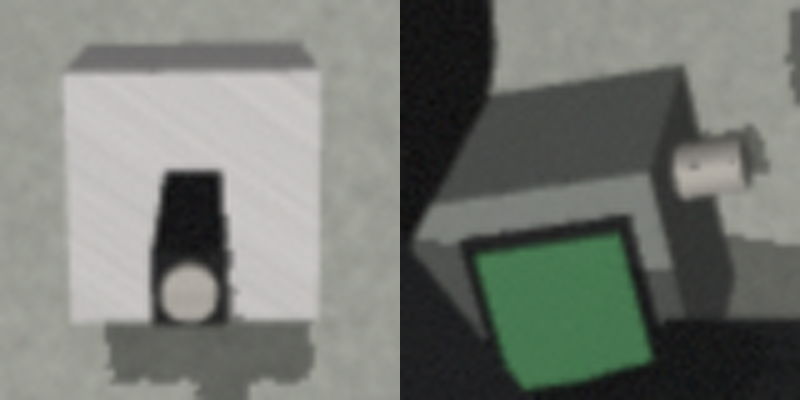

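Request:
send_rows:
  series:
    - [[-0.0022, 0.0012, 0.03], [0, 0, 0]]
    - [[0, 0, 0.04], [0, 0, 0]]
    - [[0, 0, 0.04], [0, 0, 0]]
    - [[0, 0, 0.04], [0, 0, 0]]
    - [[0, 0, 0.025], [0, 0, 0]]
    - [[0, 0, 0.013], [0, 0, 0]]
    - [[0, 0, 0], [0, 0, 0]]

```text
clock: 4.82
tcp_pos: [0.5871, -0.0418, 0.1109]
orientation: [-3.13, -0.275, 0.002]
contact_force: [0.4, -0.2, 0.4]
grip_width: 0.0856
```

Request:
send_rows:
  series:
    - [[0, 0, 0], [0, 0, 0]]
    - [[0, 0, 0], [0, 0, 0]]
    - [[0, 0, 0], [0, 0, 0]]
    - [[0, 0, 0], [0, 0, 0]]
    - [[0, 0, 0], [0, 0, 0]]
    - [[0, 0, 0], [0, 0, 0]]
    - [[0, 0, 0], [0, 0, 0]]
    - [[0, 0, 0], [0, 0, 0]]
  fingers: 255
  grip_force: 70

```text
clock: 5.82
tcp_pos: [0.5876, -0.0417, 0.1117]
orientation: [-3.129, -0.275, -0.001]
contact_force: [-0.4, 0.3, 5.4]
grip_width: 0.0132
```

```bash
python3 - <<'E'
from h import *; from bench import r
o,M=status(r); snap(r,'w2',M,o)
E
```

```text
t 5.825 p [ 0.5876 -0.0417  0.1117] xyaw 10.033393562314902 zax [ 0.0005  0.0003 -1.    ] F [-0.3734  0.2829  5.4212] w 0.01322969444252138
```

View pics/w2.png

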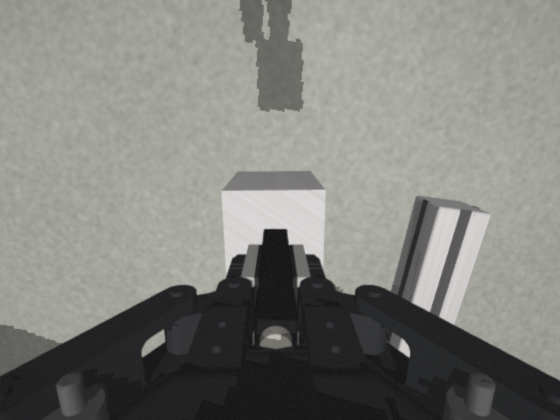

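Request:
send_rows:
  series:
    - [[0, 0, -0.015], [0, 0, 0]]
    - [[0, 0, -0.03], [0, 0, 0]]
    - [[0, 0, -0.035], [0, 0, 0]]
    - [[0, 0, -0.03], [0, 0, 0]]
    - [[0, 0, 0], [0, 0, 0]]
    - [[-0.016, 0.0243, 0], [0, 0, 0]]
    - [[-0.032, 0.0486, 0], [0, 0, 0]]
    - [[-0.032, 0.0486, 0], [0, 0, 0]]
    - [[-0.032, 0.0486, 0], [0, 0, 0]]
    - [[-0.032, 0.0486, 0], [0, 0, 0]]
    - [[-0.016, 0.0243, 0], [0, 0, 0]]
    - [[0, 0, 0.02], [0, 0, 0]]
    - [[0, 0, 0], [0, 0, 0]]
    - [[0, 0, 0], [0, 0, 0]]

```text
clock: 7.62
tcp_pos: [0.4722, -0.3084, 0.2012]
orientation: [-3.129, -0.276, 0.001]
contact_force: [0.1, 0.2, -0.5]
grip_width: 0.0131
```

```bash
python3 - <<'E'
from h import *; from bench import r,grab_frame
o,M=status(r); snap(r,'w3',M,o)
im=cv2.imread('pics/w3.png')
f=grab_frame('scene'); cv2.imwrite('pics/s3.png',f['frame'][:,:,::-1]); 
p=o['tcp_pos']; print(wproj(p-[0,0,.1017],p,M), proj('scene',p-[0,0,.1017]))
cv2.imwrite('pics/e.png',np.hstack([cv2.resize(im[150:270,215:335],None,fx=4,fy=4,interpolation=cv2.INTER_CUBIC),cv2.resize(f['frame'][205:325,40:120,::-1],None,fx=4,fy=4,interpolation=cv2.INTER_CUBIC)]))
E
```

```text
t 7.625 p [ 0.4722 -0.3084  0.2012] xyaw 10.0756647474312 zax [-0.0007  0.0003 -1.    ] F [ 0.0882  0.1986 -0.4758] w 0.01307522399415467
[275.3659 210.2876] [ 89.3956 267.2402]
```

View pics/e.png

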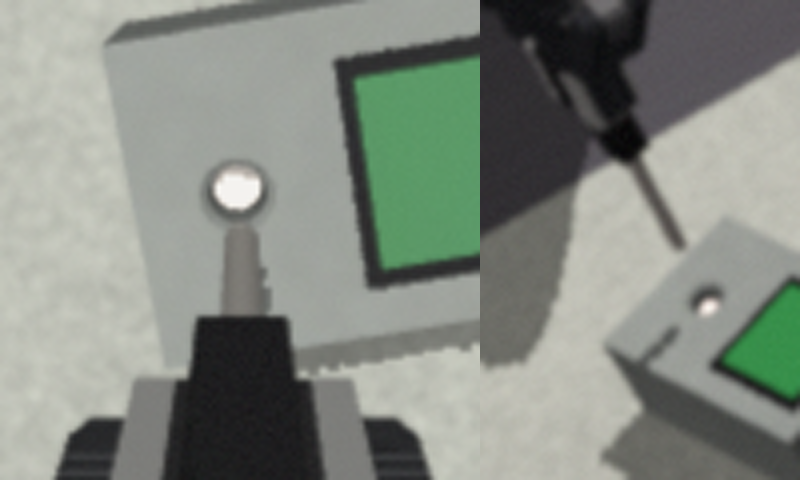

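View pics/w3.png

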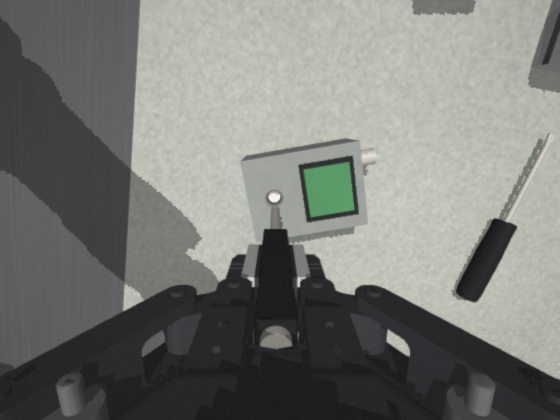

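```bash
python3 - <<'E'
from h import *; from bench import r
o,M=status(r);p=o['tcp_pos']
H=wpl((215+237/4-.4,150+191/4-.4),.06,p,M); print(H, M.T@(H-p))
s=((687-480)/4+40-.4, 247/4+205-.4); print('tip scene px',s, pl('scene',s,p[2]-.1), 'hole scene',pl('scene',((707-480)/4+40-.4,299/4+205-.4),.057))
print(proj('scene',[.4722,-.3084,.0995]))
E
```

```text
t 7.725 p [ 0.4726 -0.3086  0.2017] xyaw 10.092182979196188 zax [ 0.0005 -0.0001 -1.    ] F [ 0.8091  0.5731 -0.2576] w 0.013098324581929461
[ 0.4711 -0.3071  0.06  ] [-0.0014 -0.0017  0.1417]
tip scene px (91.35, 266.35) [ 0.4747 -0.3052  0.1017] hole scene [ 0.4691 -0.3075  0.057 ]
[ 89.4108 267.2206]
```

Request:
send_rows:
  series:
    - [[-0.0013, -0.0015, 0.0], [0, 0, 0]]
    - [[0, 0, 0.015], [0, 0, 0]]
    - [[0, 0, 0.016], [0, 0, 0]]
    - [[0, 0, 0.003], [0, 0, 0]]
    - [[0, 0, 0], [0, 0, 0]]

```text
clock: 8.35
tcp_pos: [0.4703, -0.3077, 0.1668]
orientation: [-3.129, -0.274, 0.002]
contact_force: [0.9, -0.2, -0.5]
grip_width: 0.0133
```

```bash
python3 - <<'E'
from h import *; from bench import r,grab_frame
o,M=status(r); snap(r,'w4',M,o)
im=cv2.imread('pics/w4.png')
f=grab_frame('scene')
p=o['tcp_pos']; print(wproj(p-[0,0,.1017],p,M), proj('scene',p-[0,0,.1017]))
cv2.imwrite('pics/e4.png',np.hstack([cv2.resize(im[150:250,215:315],None,fx=5,fy=5,interpolation=cv2.INTER_CUBIC),cv2.resize(f['frame'][230:310,70:120,::-1],None,fx=6.25,fy=6.25,interpolation=cv2.INTER_CUBIC)[:500]]))
E
```

```text
t 8.35 p [ 0.4703 -0.3077  0.1668] xyaw 10.014013574138083 zax [-0.0011  0.0002 -1.    ] F [ 0.8548 -0.2112 -0.5496] w 0.013274979916437554
[275.4153 210.2857] [ 95.2058 277.3326]
```

View pics/e4.png

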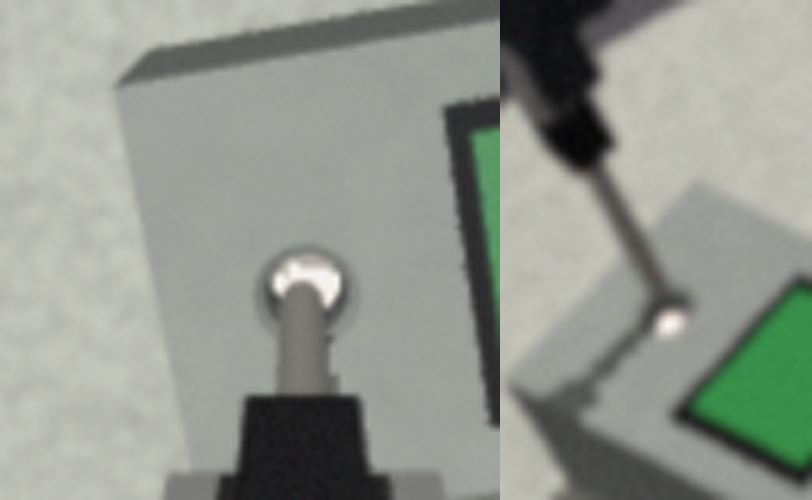

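```bash
python3 - <<'E'
from h import *; from bench import r
o,M=status(r);p=o['tcp_pos']
im=cv2.imread('pics/w4.png',0)
H=wpl((215+307/5-.4,150+293/5-.4),.06,p,M); print(H, M.T@(H-p)); print(M.T@(wpl((215+302/5-.4,150+302/5-.4),p[2]-.1,p,M)-p))
E
```

```text
t 8.45 p [ 0.4707 -0.308   0.1675] xyaw 10.016644026748411 zax [ 0.0003 -0.0003 -1.    ] F [-0.9211  0.075  -0.5836] w 0.01291905917163098
[ 0.4713 -0.3077  0.06  ] [ 0.0006 -0.0002  0.1075]
[-0.0002 -0.0007  0.1   ]
```

Request:
send_rows:
  series:
    - [[0.0008, 0.0002, 0], [0, 0, 0]]
    - [[0, 0, 0.004], [0, 0, 0]]
    - [[0, 0, 0.004], [0, 0, 0]]
    - [[0, 0, 0.004], [0, 0, 0]]
    - [[0, 0, 0], [0, 0, 0]]

```text
clock: 9.07
tcp_pos: [0.4711, -0.3076, 0.1548]
orientation: [-3.129, -0.275, 0.001]
contact_force: [-0.1, -0.2, -0.4]
grip_width: 0.0132
```

Request:
send_rows:
  series:
    - [[0, 0, 0.003], [0, 0, 0]]
    - [[0, 0, 0.002], [0, 0, 0]]
    - [[0, 0, 0.002], [0, 0, 0]]
    - [[0, 0, 0], [0, 0, 0]]

```text
clock: 9.57
tcp_pos: [0.4715, -0.3079, 0.1484]
orientation: [3.129, 0.274, 0.001]
contact_force: [0.3, -0.2, 2.6]
grip_width: 0.0129
```

Request:
send_rows:
  series:
    - [[0, 0, 0.001], [0, 0, 0]]
    - [[0, 0, 0.001], [0, 0, 0]]
    - [[0, 0, 0], [0, 0, 0]]
    - [[0, 0, 0], [0, 0, 0]]

```text
clock: 10.07
tcp_pos: [0.4716, -0.3079, 0.1464]
orientation: [3.129, 0.275, 0.0]
contact_force: [0.4, 0.4, 3.5]
grip_width: 0.0132
```

Request:
send_rows:
  series:
    - [[0, 0, 0.001], [0, 0, 0]]
    - [[0, 0, 0], [0, 0, 0]]
    - [[0, 0, 0], [0, 0, 0]]

```text
clock: 10.45
tcp_pos: [0.4717, -0.308, 0.1459]
orientation: [3.129, 0.274, 0.001]
contact_force: [-1.5, 0.8, 7.9]
grip_width: 0.013
```

Request:
send_rows:
  series:
    - [[0, 0, 0.0008], [0, 0, 0]]
    - [[0, 0, 0], [0, 0, 0]]
    - [[0, 0, 0], [0, 0, 0]]
    - [[0, 0, 0], [0, 0, 0]]

```text
clock: 10.95
tcp_pos: [0.4718, -0.3082, 0.1456]
orientation: [3.129, 0.274, 0.002]
contact_force: [-2.0, 1.1, 13.4]
grip_width: 0.0132
```

```bash
python3 - <<'E'
from h import *; from bench import r,grab_frame
o,M=status(r); snap(r,'w5',M,o)
im=cv2.imread('pics/w5.png')
f=grab_frame('scene')
cv2.imwrite('pics/e5.png',np.hstack([cv2.resize(im[150:250,215:315],None,fx=5,fy=5,interpolation=cv2.INTER_CUBIC),cv2.resize(f['frame'][230:310,70:120,::-1],None,fx=6.25,fy=6.25,interpolation=cv2.INTER_CUBIC)[:500]]))
E
```

```text
t 10.95 p [ 0.4718 -0.3082  0.1456] xyaw 10.014255628168705 zax [ 0.0013 -0.     -1.    ] F [-1.9781  1.08   13.3798] w 0.013205790971011192
```

View pics/e5.png

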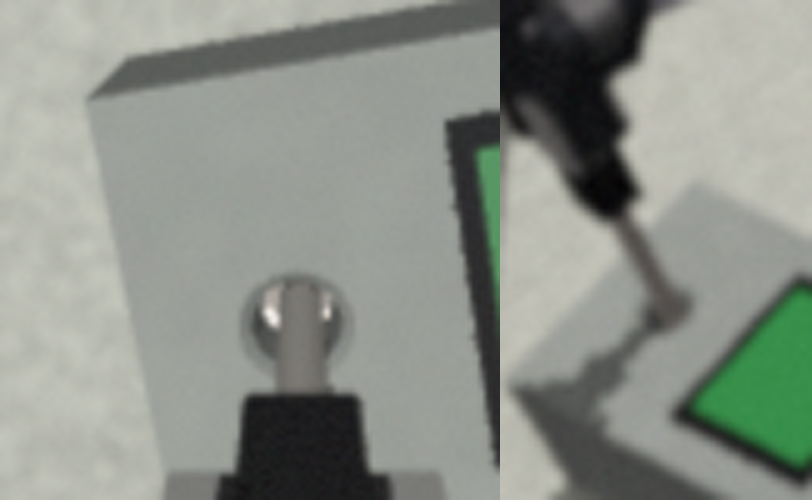

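Request:
send_rows:
  series:
    - [[0, 0, -0.006], [0, 0, 0]]
    - [[0, 0, -0.012], [0, 0, 0]]
    - [[0, 0, -0.03], [0, 0, 0]]
    - [[0, 0, -0.04], [0, 0, 0]]
    - [[0, 0, -0.04], [0, 0, 0]]
    - [[0, 0, -0.026], [0, 0, 0]]
    - [[0.0075, -0.02, 0], [0, 0, 0]]
    - [[0.0155, -0.0414, 0], [0, 0, 0]]
    - [[0.0155, -0.0414, 0], [0, 0, 0]]
    - [[0.0155, -0.0414, 0], [0, 0, 0]]
    - [[0.0155, -0.0414, 0], [0, 0, 0]]
    - [[0.0155, -0.0414, 0], [0, 0, 0]]
    - [[0.0155, -0.0414, 0], [0, 0, 0]]
    - [[0.0155, -0.0414, 0], [0, 0, 0]]
    - [[0.0155, -0.0414, 0], [0, 0, 0]]
    - [[0.0155, -0.0414, 0], [0, 0, 0]]
    - [[0.008, -0.0214, 0], [0, 0, 0]]
    - [[0, 0, 0], [0, 0, 0]]
    - [[0, 0, 0], [0, 0, 0]]

```text
clock: 13.42
tcp_pos: [0.5518, 0.1246, 0.2985]
orientation: [3.129, 0.271, -0.001]
contact_force: [-0.5, -0.3, 0.1]
grip_width: 0.0133
```

```bash
python3 - <<'E'
from h import *; from bench import r,grab_frame
o,M=status(r); snap(r,'w6',M,o)
im=cv2.imread('pics/w6.png')
f=grab_frame('scene'); cv2.imwrite('pics/s6.png',f['frame'][:,:,::-1])
p=o['tcp_pos']; print(wproj(p-[0,0,.1006],p,M), proj('scene',p-[0,0,.1006]))
cv2.imwrite('pics/e6.png',cv2.resize(f['frame'][70:220,250:390,::-1],None,fx=4,fy=4,interpolation=cv2.INTER_CUBIC))
E
```

```text
t 13.425 p [0.5518 0.1246 0.2985] xyaw 9.884168140143524 zax [-0.0003 -0.001  -1.    ] F [-0.5489 -0.2667  0.1463] w 0.013260251474850363
[275.3421 210.4799] [297.7004 137.8508]
```

View pics/e6.png

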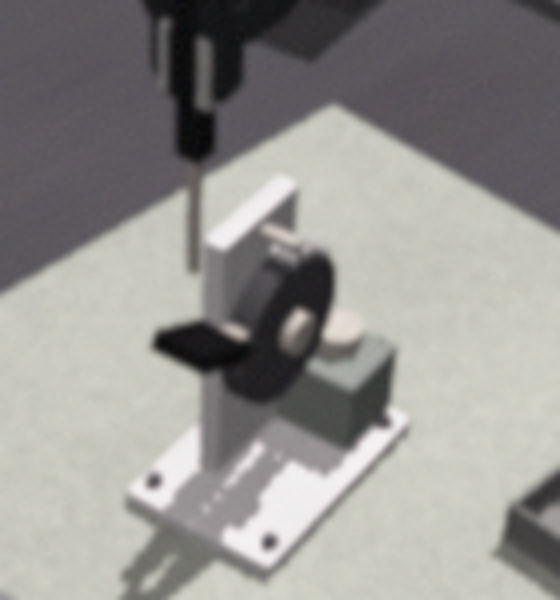

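View pics/w6.png

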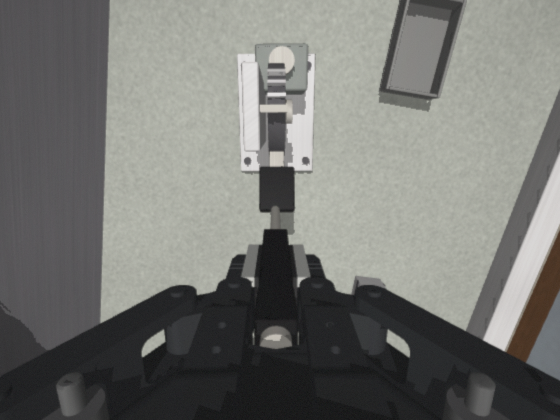

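```bash
python3 - <<'E'
from h import *; from bench import r
o,M=status(r);p=o['tcp_pos']
A=[wpl(q,.1598,p,M) for q in [(259,210.5),(295,210.5)]]; B=[wpl(q,.1406,p,M) for q in [(259.5,167.5),(294.5,167.5)]]
a=sum(A)/2;b=sum(B)/2;c=(a+b)/2
print(A,B,c,M.T@(c-p), np.linalg.norm((a-b)[:2]),np.linalg.norm(A[0]-A[1]))
dirn=(a-b)[:2]/np.linalg.norm((a-b)[:2]);print('dir',np.degrees(np.arctan2(dirn[1],dirn[0])))
d=np.array([np.cos(np.radians(-80)),np.sin(np.radians(-80))])
print('target',c[:2]+d*.0045)
E
```

```text
t 13.525 p [0.5519 0.1247 0.2987] xyaw 9.854432221933537 zax [ 0.     -0.0004 -1.    ] F [ 0.219  -0.0805 -0.6534] w 0.013476745060496223
[array([0.5385, 0.1118, 0.1598]), array([0.572 , 0.1176, 0.1598])] [array([0.532 , 0.1493, 0.1406]), array([0.5656, 0.1552, 0.1406])] [0.552  0.1335 0.1502] [ 0.0016 -0.0087  0.1485] 0.03808929489179948 0.03398794171524939
dir -80.20966106208068
target [0.5528 0.1291]
```

Request:
send_rows:
  series:
    - [[0.0015, -0.0042, 0], [0, 0, 0]]
    - [[0, 0, 0.02], [0, 0, 0]]
    - [[0, 0, 0.018], [0, 0, 0]]
    - [[0, 0, 0.002], [0, 0, 0]]
    - [[0, 0, 0], [0, 0, 0]]

```text
clock: 14.15
tcp_pos: [0.5528, 0.1312, 0.2586]
orientation: [3.129, 0.274, 0.0]
contact_force: [0.1, -0.4, -0.3]
grip_width: 0.0129
```

Request:
send_rows:
  series:
    - [[0, 0, 0.003], [0, 0, 0]]
    - [[0, 0, 0.003], [0, 0, 0]]
    - [[0, 0, 0.003], [0, 0, 0]]
    - [[0, 0, 0.003], [0, 0, 0]]
    - [[0, 0, 0], [0, 0, 0]]

```text
clock: 14.78
tcp_pos: [0.5532, 0.1314, 0.2467]
orientation: [-3.129, -0.274, -0.002]
contact_force: [1.5, -0.1, 3.4]
grip_width: 0.0133
```

```bash
python3 - <<'E'
from h import *; from bench import r,grab_frame
o,M=status(r); snap(r,'w7',M,o)
im=cv2.imread('pics/w7.png')
f=grab_frame('scene')
cv2.imwrite('pics/e7.png',np.hstack([cv2.resize(f['frame'][90:210,270:360,::-1],None,fx=4,fy=4,interpolation=cv2.INTER_CUBIC),cv2.resize(im[80:200+0,225:325],None,fx=4,fy=4,interpolation=cv2.INTER_CUBIC)]))
E
```

```text
t 14.775 p [0.5532 0.1314 0.2467] xyaw 10.025075072788345 zax [ 0.0011  0.0003 -1.    ] F [ 1.5217 -0.1222  3.4477] w 0.013326324292808474
```

View pics/e7.png

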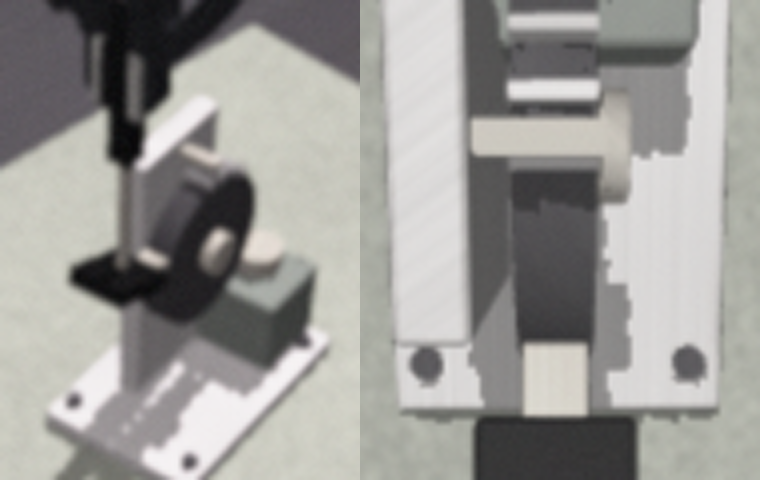

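Request:
send_rows:
  series:
    - [[0, 0, 0.004], [0, 0, 0]]
    - [[0, 0, 0.004], [0, 0, 0]]
    - [[0, 0, 0.004], [0, 0, 0]]
    - [[0, 0, 0.004], [0, 0, 0]]
    - [[0, 0, 0.004], [0, 0, 0]]
    - [[0, 0, 0.004], [0, 0, 0]]
    - [[0, 0, 0.004], [0, 0, 0]]
    - [[0, 0, 0.004], [0, 0, 0]]
    - [[0, 0, 0.004], [0, 0, 0]]
    - [[0, 0, 0.004], [0, 0, 0]]
    - [[0, 0, 0], [0, 0, 0]]
    - [[0, 0, 0], [0, 0, 0]]

```text
clock: 16.38
tcp_pos: [0.5527, 0.1311, 0.2065]
orientation: [3.129, 0.274, -0.0]
contact_force: [-0.1, -3.2, 6.0]
grip_width: 0.0132
```

```bash
python3 - <<'E'
from h import *; from bench import r,grab_frame
o,M=status(r); snap(r,'w8',M,o)
im=cv2.imread('pics/w8.png')
f=grab_frame('scene')
cv2.imwrite('pics/e8.png',np.hstack([cv2.resize(f['frame'][90:210,270:360,::-1],None,fx=4,fy=4,interpolation=cv2.INTER_CUBIC),cv2.resize(im[60:180,225:325],None,fx=4,fy=4,interpolation=cv2.INTER_CUBIC)]))
E
```

```text
t 16.375 p [0.5527 0.1311 0.2065] xyaw 10.020654790627743 zax [-0.     -0.0002 -1.    ] F [-0.0965 -3.2314  5.9888] w 0.013154360627159016
```

View pics/e8.png

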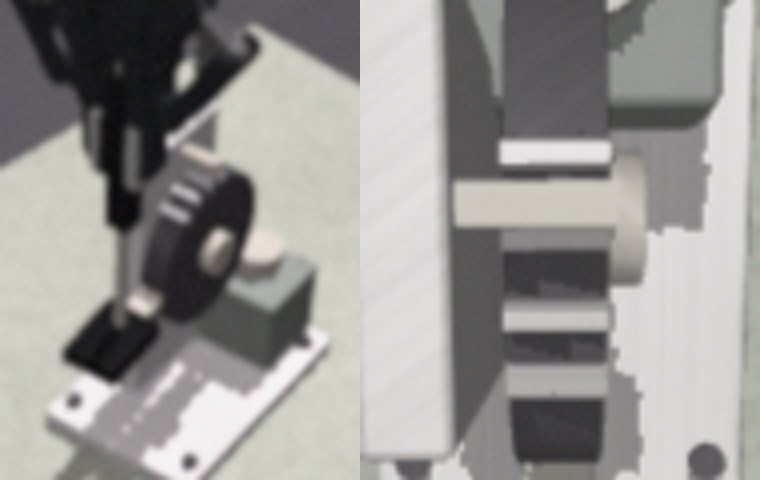

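View pics/w8.png

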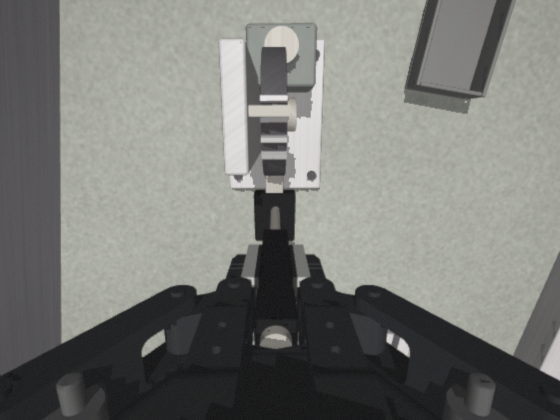

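Request:
send_rows:
  series:
    - [[0, 0, 0.003], [0, 0, 0]]
    - [[0, 0, 0.003], [0, 0, 0]]
    - [[0, 0, 0.003], [0, 0, 0]]
    - [[0, 0, 0.0025], [0, 0, 0]]
    - [[0, 0, 0], [0, 0, 0]]
    - [[0, 0, 0], [0, 0, 0]]
    - [[0, 0, 0], [0, 0, 0]]

```text
clock: 17.35
tcp_pos: [0.5526, 0.132, 0.195]
orientation: [-3.129, -0.275, 0.0]
contact_force: [0.2, -1.0, 5.7]
grip_width: 0.013
```

```bash
python3 - <<'E'
from h import *; from bench import r,grab_frame
o,M=status(r); snap(r,'w9',M,o)
im=cv2.imread('pics/w9.png')
f=grab_frame('scene'); cv2.imwrite('pics/s9.png',f['frame'][:,:,::-1])
cv2.imwrite('pics/e9.png',np.hstack([cv2.resize(f['frame'][90:210,270:360,::-1],None,fx=4,fy=4,interpolation=cv2.INTER_CUBIC),cv2.resize(im[60:180,225:325],None,fx=4,fy=4,interpolation=cv2.INTER_CUBIC)]))
E
```

```text
t 17.35 p [0.5526 0.132  0.195 ] xyaw 10.056713301108317 zax [-0.0002  0.0008 -1.    ] F [ 0.2408 -0.9657  5.651 ] w 0.012970061921578393
```

View pics/e9.png

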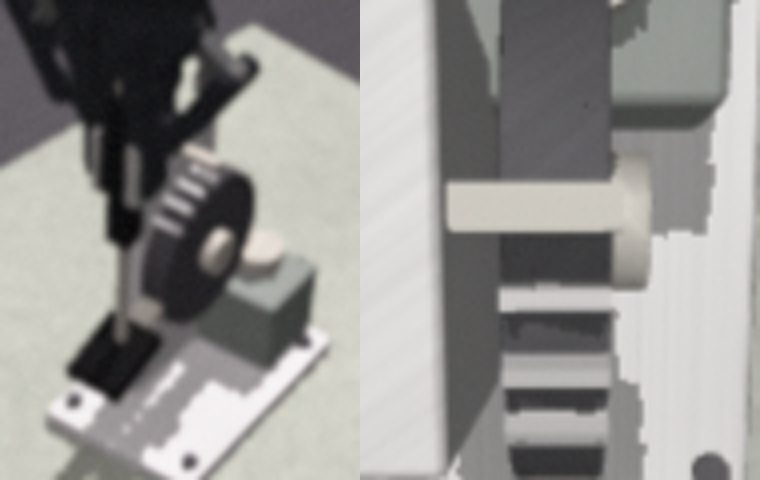

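View pics/s9.png

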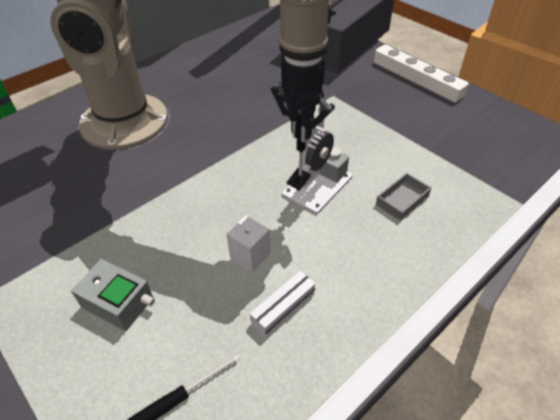

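```bash
python3 - <<'E'
from h import *; from bench import r
o,M=status(r);p=np.array([.5526,.132,.195])
piv=np.array([.540,.2018,.11]); d=np.array([np.cos(np.radians(-80.1)),np.sin(np.radians(-80.1)),0])
for th in(.65,.7,.75,.8,.85):
    print(th,[ (wproj(piv+.0465*(np.sin(th-k*.25)*d+np.cos(th-k*.25)*np.array([0,0,1])),p,M)[1]-60+.4)*4 for k in (0,1,2,3)])
E
```

```text
t 17.45 p [0.5526 0.132  0.195 ] xyaw 10.052937813485075 zax [-0.0002  0.0008 -1.    ] F [-0.6948 -1.2221  5.1027] w 0.012766655324694757
0.65 [np.float64(425.9200196853616), np.float64(362.43514373164874), np.float64(284.4280209223232), np.float64(198.8054734797229)]
0.7 [np.float64(436.4810823155301), np.float64(376.462672967451), np.float64(300.90011237152896), np.float64(216.1216830135344)]
0.75 [np.float64(446.28219894961603), np.float64(389.85806151818133), np.float64(316.99524955655295), np.float64(233.41749784849176)]
0.8 [np.float64(455.3121971511522), np.float64(402.5855788343232), np.float64(332.6527305872213), np.float64(250.61641539559312)]
0.85 [np.float64(463.5641495676275), np.float64(414.6147017771315), np.float64(347.8164417767922), np.float64(267.64389437922574)]
```

```bash
python3 - <<'E'
from h import *; from bench import r
a=cv2.imread('pics/w6.png')[30:150,225:325]; b=cv2.imread('pics/w7.png')[30:150,225:325]
cv2.imwrite('pics/f.png',np.hstack([cv2.resize(i,None,fx=4,fy=4,interpolation=cv2.INTER_CUBIC) for i in(a,b)]))
piv=np.array([.540,.2018,.11]); d=np.array([np.cos(np.radians(-80.1)),np.sin(np.radians(-80.1)),0])
o,M=status(r)
for p,ths in ((np.array([.5518,.1246,.2985]),(-.05,0,.05)),(np.array([.5532,.1314,.2467]),(0,.05,.1,.15))):
  for th in ths:
    print(th,[ round((wproj(piv+.0465*(np.sin(th-k*.25)*d+np.cos(th-k*.25)*np.array([0,0,1])),p,M)[1]-30+.4)*4) for k in (0,1,2,3)])
E
```

```text
t 17.45 p [0.5526 0.132  0.195 ] xyaw 10.052937813485075 zax [-0.0002  0.0008 -1.    ] F [-0.6948 -1.2221  5.1027] w 0.012766655324694757
-0.05 [321, 267, 218, 179]
0 [332, 278, 227, 186]
0.05 [343, 288, 237, 193]
0 [357, 291, 229, 179]
0.05 [371, 304, 241, 188]
0.1 [384, 317, 253, 198]
0.15 [397, 330, 265, 208]
```

View pics/f.png

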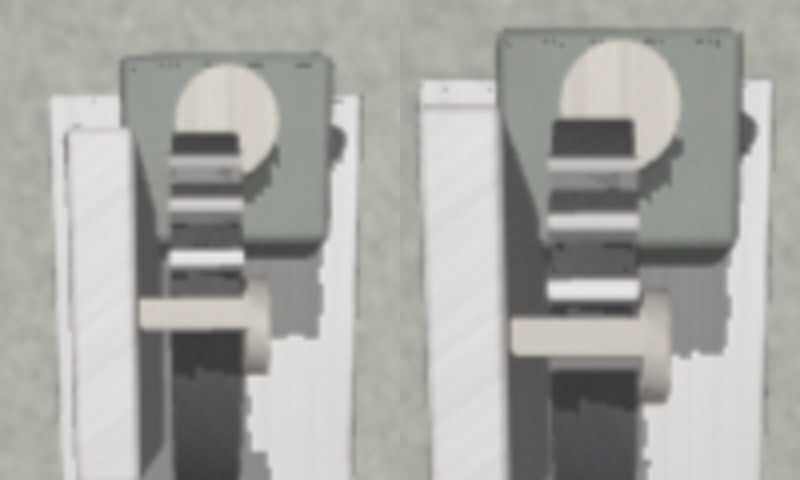

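```bash
python3 - <<'E'
from h import *; from bench import r
from scipy.optimize import least_squares
o,M=status(r)
M=R.from_rotvec(np.pi*np.array([np.cos(np.radians(5)),np.sin(np.radians(5)),0])).as_matrix()
d=np.array([np.cos(np.radians(-80.1)),np.sin(np.radians(-80.1)),0]);k3=np.array([0,0,1])
obs=[([.5518,.1246,.2985],30,{1:258,2:204,3:163},313),([.5532,.1314,.2467],30,{1:290,2:222,3:164},337),([.5527,.1311,.2065],60,{3:152,1:315,0:380},203),([.5526,.132,.195],60,{2:298,1:370,0:427},206)]
def row(X,p,c): return (wproj(X,np.array(p),M)[1]-c+.4)*4
def res(v,full=True):
    s,rho,zp,dr,t1,t2,t3=v; piv=np.array([.540,.2018,.11])-s*d; th=[0,t1,t2,t3]; e=[]
    for (p,c,rb,pt),t in zip(obs,th):
        for k,y in rb.items():
            a=t-k*.25; e.append(row(piv+rho*(np.sin(a)*d+np.cos(a)*k3),p,c)+dr-y)
        e.append(row(piv+zp*k3,p,c)+dr-pt)
    e+= [(rho-.0465)/.0005,dr/4,s/.002,(zp-.052)/.004]
    return np.array(e)
f=least_squares(res,[0,.0465,.052,0,.05,.6,.75],x_scale=[.001,.001,.001,1,.1,.1,.1])
J=np.linalg.inv(f.jac.T@f.jac)
print(f.x,np.sqrt(np.diag(J))*3); print(f.fun)
E
```

```text
t 17.45 p [0.5526 0.132  0.195 ] xyaw 10.052937813485075 zax [-0.0002  0.0008 -1.    ] F [-0.6948 -1.2221  5.1027] w 0.012766655324694757
[ 0.0032  0.0474  0.0464 -3.3865  0.0792  0.5994  0.7618] [0.0012 0.0004 0.0085 6.0763 0.0107 0.0115 0.0139]
[-1.3134  1.1827  0.1824  0.2267 -2.3593  0.278   2.9734 -2.0529  0.2008
 -0.5693  0.4301  0.1137 -1.9217  1.0174  1.8477 -0.0246  1.7373 -0.8466
  1.5971 -1.4046]
```

Request:
send_rows:
  series:
    - [[0, 0, 0], [0, 0, 0]]
    - [[0, 0, 0], [0, 0, 0]]
    - [[0, 0, 0], [0, 0, 0]]
    - [[0, 0, 0], [0, 0, 0]]

```text
clock: 17.95
tcp_pos: [0.5526, 0.132, 0.195]
orientation: [-3.129, -0.275, 0.0]
contact_force: [-1.3, -0.7, 6.0]
grip_width: 0.0132
```

```bash
python3 - <<'E'
from h import *; from bench import r,grab_frame
o,M=status(r); print(o['qvel'])
f=grab_frame('top')['frame'][:,:,::-1]; a=cv2.imread('pics/top0.png')
d=cv2.absdiff(f,a).max(2)
for n,(x,y,w,h) in dict(tray=(140,155,65,45),offcut=(298,150,70,35),driver=(380,155,95,30)).items(): print(n,(d[y:y+h,x:x+w]>40).sum())
print(r.hand_in())
E
```

```text
t 17.95 p [0.5526 0.132  0.195 ] xyaw 10.057207674151114 zax [-0.0001  0.0009 -1.    ] F [-1.2747 -0.6734  5.9684] w 0.013232552016383766
[-0.0006 -0.0009  0.0023  0.0008 -0.0027  0.0007  0.0002]
tray 228
offcut 0
driver 0
the job is handed in; nothing more can be done
None
```

I drew the stylus from its stand and pressed the zero button down. I then pressed the dial paddle down to the third click and handed in at about 18 s while still holding it. The hand-in gave no verdict.

**Button:** it was pressed to its stop. The wrist force rose to 13 N, against the 4.5 N needed to hold it down. After lifting off, the button face was visible in the scene view, but I had no reading of its travel.

**Dial:** the fourth rib is under the pointer in the last wrist picture. A fit to the ribs in four pictures gives about 0.76 rad. Tip height and paddle geometry give about 0.73–0.75 rad. My first estimate from the ribs alone, before correcting for a pivot and camera offset, was about 0.68 rad. The push is steady at about 6 N upward, the arm is still, and the grip opening is 13 mm.

**Gripper clearance:** the fingertips were at a height of 195 mm, above the 177 mm cheek. I saw no contact with the jig in the pictures.

**Bystanders:** comparing start and end top views, the offcut and screwdriver showed no change. The tray area showed 228 changed pixels, which I did not look into. I think it is the arm or its shadow, because the arm never went near the tray and the scene view shows it in the same place.

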